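# Switch on the stirring carousel with one fingertip run

### The arm

A 6-joint arm with a two-finger parallel gripper is mounted at the origin on the work surface. World frame = base frame: x ahead of the robot, y to its left, z up, the work surface at z = 0. Lengths are in m, angles in rad, forces in N, time in s.
With the tool pointing down it reaches from about 0.275 to 1 m from the base axis. Payload 8.4 kg.
Tool frame: the origin (TCP) lies on the centre line of the jaws, within the pads' length; the fingertips stand 17 mm ahead of it and the grasp point (between the pads) lies 2 mm behind it (bot.tcp_to_tips is the z of the fingertips in the tool frame, in m); z points along the fingers, y is the line along which they close (so a half turn about z gives the same grasp; the last joint's range is limited). The gripper opens to 85 mm and grips with 20 to 120 N. Pads are 22 mm wide; open, the fingers measure 114 mm over their backs; the gripper's body (76 mm by 85 mm) begins 54 mm behind the grasp point. The pads swing forward as they close: fully open they stand 13 mm farther back than shut.
Start: joints at [1.139, 0.353, 1.633, -0, 1.155, -0.002], TCP at [0.26, 0.568, 0.248] pointing down, gripper open.
Joint ranges: [-2.63, 2.63], [-0.92, 2.1], [0.06, 2.66], [-1.3, 4.44], [0, 2.69], [-3.02, 3.02]. Speed limits (rad/s): [2.22, 2.22, 2.79, 3.14, 3.14, 3.14].

### API

Orientations are given as a unit quaternion [x, y, z, w].
In Python, from workcell import bot, hand, kinematics, get_obs, vision, hand_in gives the robot as it stands. The module is installed in compiled form; this text tells all that it offers. Calls block until the motion is done:
- bot.reach(position, orientation): joint-space move of the TCP to a pose.
- bot.servo_line(position, ori=None, velocity=0.15): straight line of the TCP; ori=None keeps the orientation; velocity is the mean speed in m/s.
- bot.goto_joints(angles): joint-space move.
- hand.move_gripper(opening, strength=None): finger opening in m; strength is the grip in N (None keeps the last); returns when the fingers have stopped.
- bot.dwell(seconds).
- kinematics.solve_ik(position, orientation): joint angles nearest the present ones, or None.
- get_obs(): the state.
- vision.read_camera(name): name is "scene" or "top"; returns a dict with "frame" (420x560x3 uint8, red, green, blue), "intrinsics" (3x3 intrinsics, pixels), "view" (4x4, takes a point from world to camera coordinates). Camera axes: x right, y down, z forward; pixel columns grow to the right and rows downward; lengths in m; the calibration is good to about 2 mm. A picture is of the moment at which its call begins. There is no depth.
A pose or a line that the arm cannot do raises bot.IKError and nothing moves.
- hand_in(): hands the job in; it is judged then, once.
The state is a dict: "time_s": time; "joint_pos": joint angles; "joint_vel": joint speeds; "joint_efforts": joint torques, N m; "position": TCP position; "orientation": TCP orientation; "wrist_force": force on the tool from outside, world axes, zero at the start; "ft_torque": the same for the moment, N m; "gripper_width": finger opening in m; "grip_force": force on a finger pad.
Only numpy, scipy, OpenCV 4.12 (cv2) and the standard library are available. Lean on these libraries where they do the work, as an engineer would, in place of code of your own. Each camera call takes 0.05 s, during which the arm holds its last target. There are 200 camera calls.

### The job

Switch on all six stirring positions of the round station: start at the green dot and run a fingertip lightly along the curved row, flipping the six white paddles over one after another so that each leans well over towards the red paddle. Leave the red paddle as it is. Do not lift or shove the station, and do not disturb the vials on it or the glassware and instruments around it.

Things in the scene. Friction and masses are not known exactly. Their poses are not given: they have to be found in the camera images.
- station: Round white stirring station, 300 mm across, dark flat deck 60 mm above the bench, 3 kg, loose. Origin: centre of its underside, z up. Paddles stand on an arc of radius 120 mm on the robot's side: own x = -120 cos a, y = 120 sin a (mm) with a = 1.47 green dot; 1.05, 0.67, 0.29, -0.09, -0.47, -0.85 white paddles 1 to 6; -1.35 red paddle. The row thus runs from own +y to own -y
- start_mark (a point): Flat green dot, 20 mm across, on the deck (60 mm above the bench) where the row begins, 50 mm along the arc before the first white paddle
- paddle1 (a joint): The first white paddle counted from the green mark. Flat tab 16 mm wide across the row, 4 thick, 34 long from its hinge at deck level. 0 = upright (off, against its stop; tip 34 mm over the deck), 1.25 = other stop, leaning far over towards the red paddle (tip 11 mm); on above 0.6. Turns under 1 N, stays as left; starts at 0 to 0.12. A fingertip passing 13 to 25 mm over the deck flips it
- paddle1_hinge (a point): Middle of the hinge of the first white paddle, at deck level; does not move with the paddle. Pitch along the arc 46 mm
- paddle2 (a joint): The second white paddle counted from the green mark. Same size, values and behaviour as paddle1
- paddle2_hinge (a point): Middle of the hinge of the second white paddle, at deck level; does not move with the paddle. Pitch along the arc 46 mm
- paddle3 (a joint): The third white paddle counted from the green mark. Same size, values and behaviour as paddle1
- paddle3_hinge (a point): Middle of the hinge of the third white paddle, at deck level; does not move with the paddle. Pitch along the arc 46 mm
- paddle4 (a joint): The fourth white paddle counted from the green mark. Same size, values and behaviour as paddle1
- paddle4_hinge (a point): Middle of the hinge of the fourth white paddle, at deck level; does not move with the paddle. Pitch along the arc 46 mm
- paddle5 (a joint): The fifth white paddle counted from the green mark. Same size, values and behaviour as paddle1
- paddle5_hinge (a point): Middle of the hinge of the fifth white paddle, at deck level; does not move with the paddle. Pitch along the arc 46 mm
- paddle6 (a joint): The sixth white paddle counted from the green mark. Same size, values and behaviour as paddle1
- paddle6_hinge (a point): Middle of the hinge of the sixth white paddle, at deck level; does not move with the paddle. Pitch along the arc 46 mm
- red_paddle (a joint): The red paddle (heater) at the far end of the row, 60 mm along the arc past the sixth white one; same size and values as paddle1. It starts at 0 and must be left there
- red_paddle_hinge (a point): Middle of the hinge of the red paddle, at deck level
- vial1: Small sample vial, amber with a black cap, 20 mm across and 45 mm tall, 25 g, standing loose on the deck about 66 mm from the station's centre, inside the arc of paddles. Origin: centre of its underside
- vial2: Small sample vial, clear with a white cap, 20 mm across and 45 mm tall, 25 g, standing loose on the deck about 66 mm from the station's centre, inside the arc of paddles. Origin: centre of its underside
- vial3: Small sample vial, green with a blue cap, 20 mm across and 45 mm tall, 25 g, standing loose on the deck about 66 mm from the station's centre, inside the arc of paddles. Origin: centre of its underside
- flask: Glass conical flask, 82 mm across, 120 mm tall, on the bench left of the station. Origin: centre of its underside
- beaker: Glass beaker, 68 mm across, 90 mm tall, on the bench left of the station. Origin: centre of its underside
- wash_bottle: White wash bottle, 64 mm across, with red cap and spout 185 mm tall, on the bench right of the station. Origin: centre of its underside
- hygrometer: Round white dial hygrometer on a foot, 90 mm across, 92 mm tall, on the bench right of the station. Origin: centre of its underside
There are look-alikes about, which are no part of the job. There is more than one size of the vial2; the job needs the smallest.

How it is judged:
By the outcome, as a careful person would: the job done as asked, in the order asked, and still so for the second after the job is handed in, with the robot touching nothing.
It also fails if it takes over 48 s, if anything falls off the work surface, if the arm or the gripper's body presses on something with over 40 N, if the wrist force passes 120 N, or if a joint passes its speed limit or range.

## Working session

There is one attempt and no reset: what is moved stays moved. The work goes in short steps, each a Python script; the robot and the scene stay as the last script left them, time stands still between calls to the robot, and variables do not carry over. Pictures are saved under pics/ and viewed, at most 10 in all, crops included, and the job is handed in when it is done.

```bash
mkdir -p pics
python3 - <<'E'
from workcell import vision,get_obs
import cv2,pickle
d={n:vision.read_camera(n) for n in("scene","top")}
pickle.dump(d,open("d.pkl","wb"))
for n in d:
    cv2.imwrite(f"pics/{n}0.png",cv2.resize(d[n]["frame"][...,::-1],(800,600),interpolation=cv2.INTER_CUBIC))
    print(n,d[n]["intrinsics"],d[n]["view"])
E
```

```text
scene [[533.58187727   0.         288.97824224]
 [  0.         533.58187727 201.38742073]
 [  0.           0.           1.        ]] [[ 0.07483338  0.99717357 -0.00669579 -0.01837097]
 [ 0.65089666 -0.05393161 -0.75724826 -0.27489569]
 [-0.75546906  0.05230918 -0.65309283  1.64199045]
 [ 0.          0.          0.          1.        ]]
top [[392.8348302    0.         280.41169993]
 [  0.         392.8348302  207.50096219]
 [  0.           0.           1.        ]] [[-0.02662968 -0.99960572 -0.00890332  0.02753156]
 [-0.98726296  0.02769628 -0.15666771  0.52092723]
 [ 0.15685253  0.00461791 -0.98761124  1.03621133]
 [ 0.          0.          0.          1.        ]]
```

View pics/top0.png

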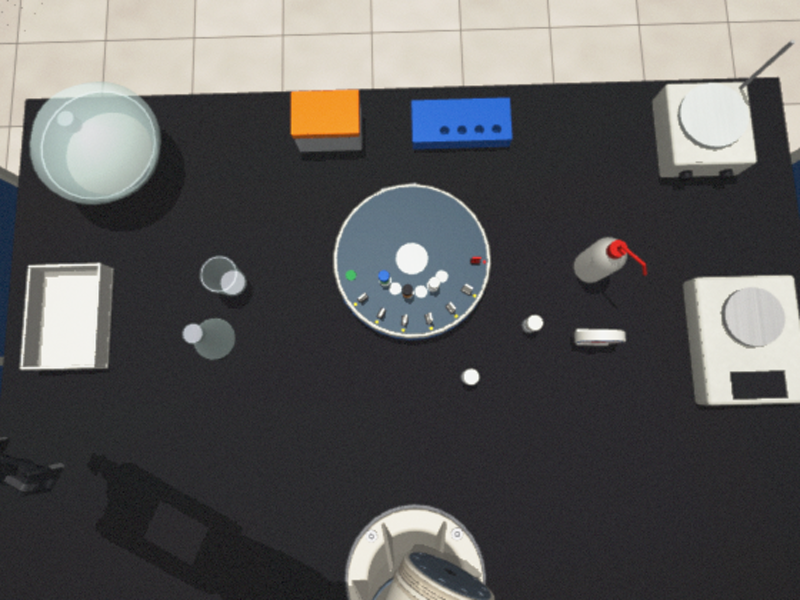

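View pics/scene0.png

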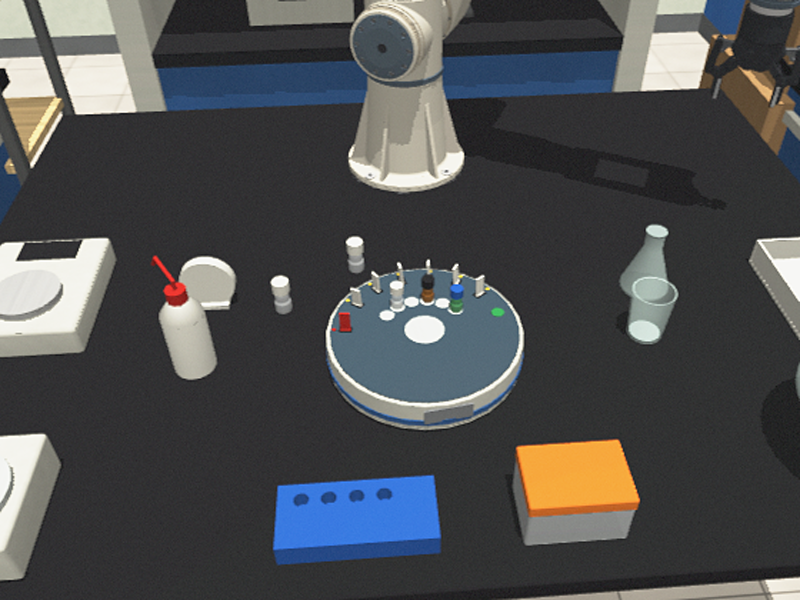

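Top view (800 px picture): station at (412,258), green dot (351,275), white paddles at (362,298), (381,314), (404,322), (430,320), (452,308), (469,290) and red at (476,261). The vials on the deck are at (384,277), (407,291) and (434,285). The look-alikes are two larger clear vials on the bench at (534,323) and (470,377), plus the white stir spots on the deck. A close crop of both views comes next.

Run:
```python
import cv2,pickle
d=pickle.load(open("d.pkl","rb"))
for n,(x,y,w,h,s) in dict(top=(230,125,116,86+30,5),scene=(225,165,145,80,5.5)).items():
    f=d[n]["frame"][y:y+h,x:x+w,::-1]
    cv2.imwrite(f"pics/{n}c.png",cv2.resize(f,None,fx=s,fy=s,interpolation=cv2.INTER_CUBIC))
```

```text
(no output)
```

View pics/topc.png

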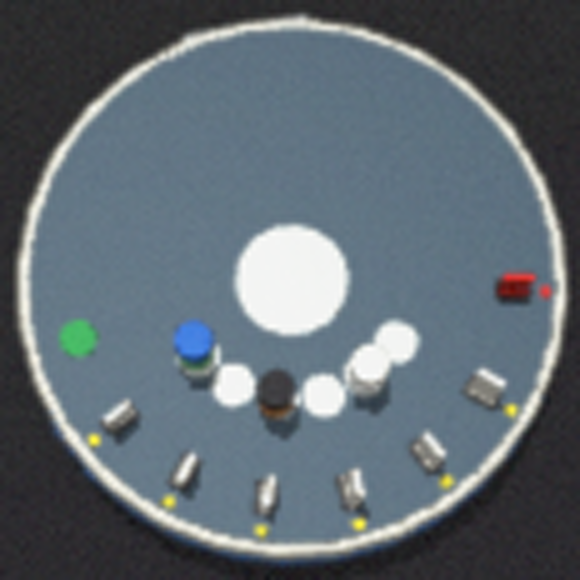

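View pics/scenec.png

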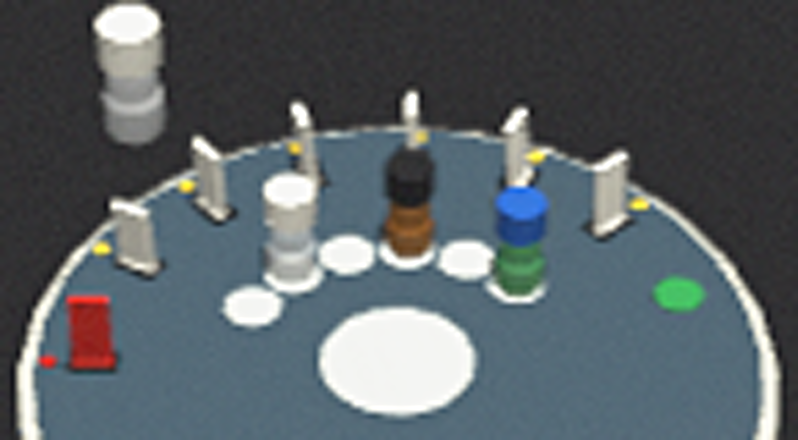

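The crops confirm the choice. Each paddle has a yellow dot just outside it and the red paddle has a red one. The green dot is at (79,338) in the top crop and (680,295) in the scene crop. I'll fit the station pose to these points, leaving the dot radius free.

```bash
cat > h.py <<'E'
import numpy as np
from scipy.spatial.transform import Rotation as R
A=[1.47,1.05,.67,.29,-.09,-.47,-.85,-1.35]
def pose(p,a,h,r=.12,flip=1):
    """TCP-tip target on the arc, height h over deck; tool x along the row (flip=-1: against)."""
    c,s=np.cos(p[2]),np.sin(p[2]); M=np.array([[c,-s],[s,c]])
    q=M@[-r*np.cos(a),r*np.sin(a)]+p[:2]
    t=M@[-np.sin(a),-np.cos(a)]*flip        # towards decreasing a
    X=np.array([*t,0]);Z=np.array([0,0,-1.])
    return np.array([*q,.06+h]),R.from_matrix(np.c_[X,np.cross(Z,X),Z]).as_quat()
def proj(d,P):
    c=d["view"][:3,:3]@P+d["view"][:3,3]; k=d["intrinsics"]@c; return k[:2]/k[2]
E
python3 - <<'E'
from h import *
import pickle
from scipy.optimize import least_squares
from workcell import bot,hand,kinematics,get_obs
d=pickle.load(open("d.pkl","rb"))
px={"top":[(79,338),(94,440),(169,502),(262,531),(360,524),(447,482),(511,410),(546,291),(292,280)],
"scene":[(680,295),(640,205),(536,157),(421,137),(295,148),(187,187),(102,249),(48,362),(398,360)]}
g={"top":(230,125,5),"scene":(225,165,5.5)}
def res(v,names):
    o=[]
    for n in names:
        x,y,s=g[n]
        for i,(a,b) in enumerate(px[n]):
            P=np.array([v[0],v[1],.06]) if i==8 else pose(v,A[i],0,.12 if i==0 else v[3])[0]
            o.append(proj(d[n],P)-[x+(a+.5)/s-.5,y+(b+.5)/s-.5])
    return np.array(o)
for n in (["top"],["scene"],["top","scene"]):
    f=least_squares(lambda v:res(v,n).ravel(),[.5,0,0,.137]); print(n,f.x.round(4),np.abs(f.fun).max().round(2))
print(res(f.x,n).round(2).tolist())
p=f.x[:3]; np.save("p.npy",p)
print("tips open",bot.tcp_to_tips)
for fl in(1,-1):
  for a in (1.47,.3,-.85,-1.05):
    P,q=pose(p,a,.015+.017,flip=fl); j=kinematics.solve_ik(P,q); print(fl,a,P.round(3),None if j is None else np.round(j,2))
E
```

```text
['top'] [ 0.5923 -0.0093  0.1451  0.1384] 0.1
['scene'] [ 0.5875 -0.0077  0.1434  0.1385] 0.57
['top', 'scene'] [ 0.5903 -0.0085  0.1438  0.1382] 1.05
[[-0.32, 0.7], [-0.21, 0.71], [-0.33, 0.58], [-0.35, 0.69], [-0.44, 0.7], [-0.35, 0.63], [-0.27, 0.79], [-0.31, 0.83], [-0.32, 0.63], [-0.3, 0.81], [-0.2, 0.84], [-0.13, 0.93], [-0.83, 1.01], [0.11, 0.8], [-0.18, 0.7], [-0.22, 1.05], [-0.25, 0.89], [-0.17, 1.04]]
tips open 0.017
1 1.47 [0.561 0.108 0.092] [ 0.19  0.47  1.87 -0.    0.81 -1.63]
1 0.3 [0.472 0.01  0.092] [ 0.02  0.34  2.08 -0.    0.72 -2.97]
1 -0.85 [ 0.525 -0.109  0.092] [-0.21  0.42  1.95 -0.    0.77  1.94]
1 -1.05 [ 0.546 -0.12   0.092] [-0.22  0.45  1.9  -0.    0.8   1.73]
-1 1.47 [0.561 0.108 0.092] [ 0.19  0.47  1.87 -0.    0.81  1.51]
-1 0.3 [0.472 0.01  0.092] [ 0.02  0.34  2.08 -0.    0.72  0.17]
-1 -0.85 [ 0.525 -0.109  0.092] [-0.21  0.42  1.95 -0.    0.77 -1.2 ]
-1 -1.05 [ 0.546 -0.12   0.092] [-0.22  0.45  1.9  -0.    0.8  -1.41]
```

The fit is consistent with the description: the two cameras agree within 5 mm, and I use the mean. With flip=-1, joint 6 runs continuously through its range. Next I close the gripper, hover over the green dot and check the tip position.

Run:
```python
from h import *
import cv2
from workcell import bot,hand,vision,get_obs
p=np.load("p.npy")
hand.move_gripper(0.0,20)
T=bot.tcp_to_tips; print("tips shut",T,get_obs()["gripper_width"])
P,q=pose(p,1.47,.12+T,flip=-1); bot.reach(P,q)
P,q=pose(p,1.47,.03+T,flip=-1); bot.servo_line(P,q,velocity=.1)
o=get_obs();print(o["position"],o["wrist_force"],o["time_s"])
ims=[]
for n in("scene","top"):
    d=vision.read_camera(n); f=d["frame"][...,::-1].copy()
    tip=o["position"]-[0,0,T]; u=proj(d,tip); print(n,u, proj(d,tip-[0,0,.03]))
    x,y=(u-[50,60]).astype(int); c=cv2.resize(f[y:y+100,x:x+100],None,fx=4,fy=4,interpolation=cv2.INTER_CUBIC)
    cv2.drawMarker(c,tuple(int(v) for v in ((u-[x,y]+.5)*4)),(255,0,255),0,12,1); ims.append(c)
cv2.imwrite("pics/tip.png",np.hstack(ims))
```

```text
tips shut 0.017 -9.008565188631906e-05
[0.56170976 0.10801901 0.10753924] [ 0.24842677 -0.51741004 -0.4556027 ] 3.9083
scene [348.91618363 208.87352126] [348.01466746 218.98964161]
top [243.90952026 190.49572408] [245.02350656 192.70240425]
```

View pics/tip.png

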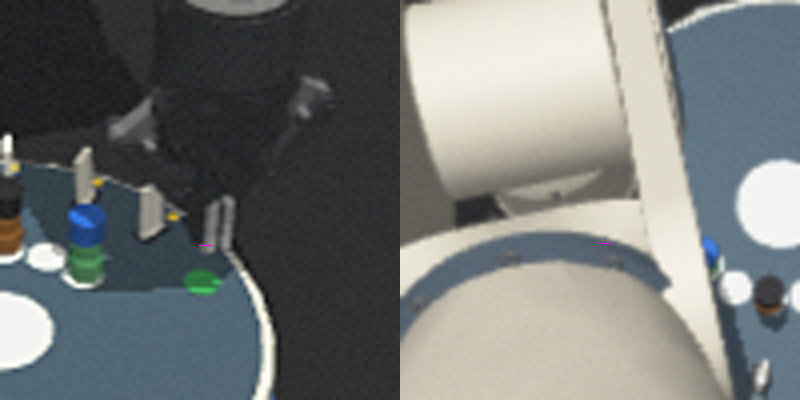

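The tip is about the right height over the green dot at (203,283), but the pads look slightly to the right of the marker at (205,245). I'll enlarge and brighten that area.

Run:
```python
from h import *
import cv2
from workcell import vision,get_obs,bot
o=get_obs(); d=vision.read_camera("scene"); f=d["frame"][...,::-1]
Rm=R.from_quat(o["orientation"]).as_matrix(); tcp=np.array(o["position"])
x,y,s=320,165,10
c=cv2.resize(f[y:y+60,x:x+60],None,fx=s,fy=s,interpolation=cv2.INTER_CUBIC)
c=(255*(c/255.)**.45).astype(np.uint8)
for X in(-.011,.011):
  for Y in(-.0145,0,.0145):
    u=(proj(d,tcp+Rm@[X,Y,.017])-[x,y]+.5)*s
    cv2.drawMarker(c,tuple(u.astype(int).tolist()),(255,0,255) if X<0 else (0,255,255),0,12,1)
print(o["position"],Rm.round(2))
cv2.imwrite("pics/tip2.png",c)
```

```text
[0.56177633 0.10801454 0.10775099] [[ 0.97  0.24  0.  ]
 [ 0.24 -0.97  0.  ]
 [ 0.    0.   -1.  ]]
```

View pics/tip2.png

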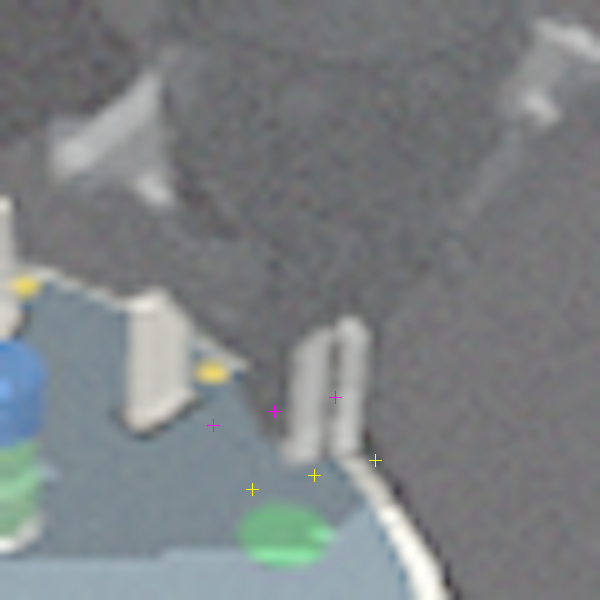

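In the brightened crop the shut pads' near bottoms are at (300,460) and (345,455). The predicted point is (314,475), so they match within about 2–3 mm. I sweep at 15 mm over the deck.

Run:
```python
from h import *
import cv2
from workcell import bot,vision,get_obs
p=np.load("p.npy"); T=.017; h=.015+T
P,q=pose(p,1.47,h,flip=-1); bot.servo_line(P,q,velocity=.05)
w0=np.array(get_obs()["wrist_force"]); print(w0.round(2))
for a in np.linspace(1.47,-1.06,15)[1:]:
    P,q=pose(p,a,h,flip=-1); bot.servo_line(P,q,velocity=.06)
    o=get_obs(); print(round(a,2),(np.array(o["wrist_force"])-w0).round(2),round(o["time_s"],1))
    if np.linalg.norm(np.array(o["wrist_force"])-w0)>8: print("STOP");break
P[2]+=.15; bot.servo_line(P,velocity=.12)
bot.goto_joints([1.139,.353,1.633,0,1.155,-.002]); print(get_obs()["time_s"])
ims=[]
for n,(x,y,w,hh) in dict(top=(230,125,116,116),scene=(225,165,145,116)).items():
    ims.append(cv2.resize(vision.read_camera(n)["frame"][y:y+hh,x:x+w,::-1],None,fx=3,fy=3,interpolation=cv2.INTER_CUBIC))
cv2.imwrite("pics/after.png",np.hstack(ims))
```

```text
[-0.29  0.78 -0.52]
1.29 [ 0.8  -0.24  0.62] 5.0
1.11 [ 0.48 -1.53  0.82] 5.5
0.93 [ 0.76 -1.15  0.31] 6.0
0.75 [ 0.56 -1.19  0.35] 6.5
0.57 [0.48 0.38 0.78] 7.0
0.39 [ 0.2  -0.48  1.19] 7.6
0.2 [ 0.47 -0.11  0.33] 8.1
0.02 [0.48 0.15 1.  ] 8.6
-0.16 [-0.24 -1.26  0.58] 9.1
-0.34 [ 0.26 -1.17  0.41] 9.6
-0.52 [ 0.7  -0.59  0.54] 10.1
-0.7 [ 0.44 -0.2   0.51] 10.6
-0.88 [ 0.34 -1.07 -0.31] 11.1
-1.06 [ 0.04 -1.47  1.17] 11.6
15.6667
```

View pics/after.png

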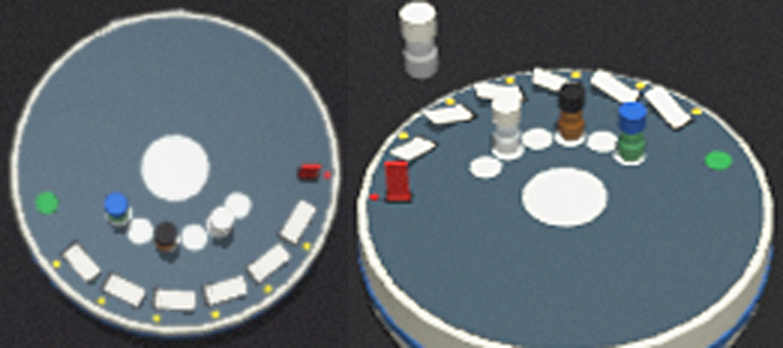

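All six white paddles lie well over towards the red one: in the top half they run from (82,262) to (298,222). The red paddle is still upright at (308,172), and the vials and station have not moved.

```bash
python3 -c "
from workcell import hand_in
print(hand_in())"
```

```text
the job is handed in; nothing more can be done
None
```

I flipped all six white paddles over towards the red one in a single light sweep from the green dot and handed the job in; the final pictures show the red paddle still upright and the vials and station where they were.

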